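Clear the dry-block heater's tray and seat the temperature probe

ROBOT

A 6-joint arm with a two-finger parallel gripper is mounted at the origin on the work surface. World frame = base frame: x ahead of the robot, y to its left, z up, the work surface at z = 0. Lengths are in m, angles in rad, forces in N, time in s.
With the tool pointing down it reaches from about 0.3 to 0.75 m from the base axis. Payload 8.5 kg.
Tool frame: the origin (TCP) lies on the centre line of the jaws, within the pads' length; the fingertips stand 8 mm ahead of it and the grasp point (between the pads) lies 11 mm behind it (robot.nose_length is the distance from the TCP to the fingertips, in m); z points along the fingers, y is the line along which they close (so a half turn about z gives the same grasp; the last joint's range is limited). The gripper opens to 88 mm and grips with 3 to 60 N. Pads are 18 mm wide; open, the fingers measure 123 mm over their backs; the gripper's body (75 mm by 187 mm) begins 45 mm behind the grasp point.
Start: joints at [-1.346, 0.381, 1.297, -0, 1.464, -0.215], TCP at [0.234, -0.498, 0.247] pointing down, gripper open.
Joint ranges: [-3.11, 3.11], [-0.89, 2.33], [0.22, 2.48], [-1.42, 4.56], [0.17, 2.85], [-2.88, 2.88]. Speed limits (rad/s): [2.39, 2.39, 3.14, 3.14, 3.14, 3.14].

INTERFACE

Orientations are given as a rotation vector (axis times angle).
In Python, from station import robot gives the robot as it stands. The module is installed in compiled form; this text tells all that it offers.
- The arm moves only by the shell command python3 -m pendant 'ROWS' [OPENING] [FORCE]. ROWS is JSON, a list of rows, each a list of 6 numbers: the shift along the tool's x, y, z in cm, then the turn, a rotation vector about the tool's x, y, z in degrees. A call has 1 to 10 rows; each row is the pose to reach, as a shift and turn from the pose commanded when the call began, along the tool's axes at that moment; what a row does not reach only later rows make up. A row lasts 1/12 s, in which the tool goes at most 41.7 mm and 7.16 degrees, less where a joint would pass 70% of its speed; a pose out of reach is approached as far as the arm can. A call with a gripper value outside its range is refused whole. OPENING is the finger opening in cm, from 0 to 8.81, set as the call begins (- or left out, the last holds). The fingers move at their own pace and stop on an object; FORCE is the grip in N (left out, the last holds). Time passes only in rows, so rows that repeat a pose let the fingers close. It gives the time, the measured TCP pose, the force, the opening and the grip force at its end, in the units of the state.
- robot.get_obs(): the state, without advancing time (a new reading comes with each control period).
- robot.grab_frame(name): name is "scene" or "side" or "wrist"; returns a dict with "frame" (384x512x3 uint8, red, green, blue), "K" (3x3 intrinsics, pixels), "R" (3x3) and "t" (3): a world point X has camera coordinates R X + t. Camera axes: x right, y down, z forward; pixel columns grow to the right and rows downward; lengths in m; the calibration is good to about 2 mm. A picture is of the moment at which its call begins. There is no depth.
- robot.close_job(): hands the job in; it is judged then, once.
The state is a dict: "time": time; "qpos": joint angles; "joint_velocities": joint speeds; "effort": joint torques, N m; "ee_pos": TCP position; "ee_rot": TCP orientation; "wrist_force": force on the tool from outside, world axes, zero at the start; "torque": the same for the moment, N m; "grip_width": finger opening in m; "finger_force": force on a finger pad.
Only numpy, scipy, OpenCV 4.12 (cv2) and the standard library are available. Lean on these libraries where they do the work, as an engineer would, in place of code of your own. Each camera call takes 0.05 s, during which the arm holds its last target. There are 200 camera calls.

TASK

Lift the tipping tray on top of the block heater by its bar handle and swing it up to upright or a little past it, so that the three bottle caps left on it slide off over the hinge side into the tub. Leave the tray standing open, then take the flat-handled temperature probe from the stand and push it fully home in the one narrow well of the heater's blocks, so that its collar sits flush on the block, and let go. Leave the other things on the bench, the round-handled stirrer included, where they are.

Things in the scene. Friction and masses are not known exactly. Their poses are not given: they have to be found in the camera images.
- heater: White block heater fixed to the bench, 200 (x) x 170 (y) x 98 mm high. Origin: centre of its underside; z up. Its two metal blocks lie under the steel tray. The tray's hinge runs along the heater's +y edge; a fixed steel apron below the hinge slopes down 27 mm over its outer 32 mm, over the tub's near wall.
- tray (a joint): Steel tipping tray that covers the heater's top, 190 (heater x) x 170 (heater y) mm, 4 mm plate, 22 mm rims on three sides and none on the hinge side. 0 = closed, flat; grows as the handle side goes up and over towards the hinge side; 1.57 = upright; stop at 1.9. Stiff hinge: it stays where it is left. About 0.3 kg.
- tray_hinge (a point): Point on the tray's hinge axis, at mid length: heater frame (0, 85, 100) mm. The axis runs along heater x.
- tray_handle (a point): Middle of the tray's handle, a 10 mm thick round bar parallel to the hinge, 210 mm from the hinge axis and 6 mm above the level of the hinge when closed (106 mm above the bench). It stands 40 mm out from the tray's edge on two legs, with 92 mm free between the legs and 35 mm free between bar and edge.
- cap0: White screw cap, a disc 44 mm across and 24 mm high, lying on the tray. Origin: centre of its underside.
- cap1: A second cap, the same.
- cap2: A third cap, the same.
- tub: Loose grey open tub on the bench beside the heater's hinge side, outside 200 (x) x 150 (y) x 65 mm high, walls and floor 4 mm. Origin: centre of its underside.
- probe_block_hole0 (a point): Mouth centre of the narrow probe well, level with the top of its aluminium block, 98 mm above the bench. Well 11 mm wide, 68 mm deep, upright, mouth chamfered 2.5 mm, z up. Hidden under the tray until that is tipped up; in the block at the heater's -x or +x half (44 mm off centre), 30 mm to the -y side of the middle. All other wells are 25 mm wide.
- stand: White plastic stand fixed to the bench, 80 (x) x 190 (y) x 78 mm high. Two 11 mm holes in its 14 mm top plate, at x = 0, y = +50 and -50 mm, one with the probe, one with the stirrer. Origin: centre of its underside.
- probe: Temperature probe, upright in a stand hole: steel stem 9 mm in diameter, 62 mm long, chamfered tip; black collar 22 mm across, 6 mm thick; flat grey grip 14 mm thick (own x), 36 mm wide (own y), 52 mm tall; 120 mm in all, 70 g. Origin: tip of the stem; z points up the stem to the grip. The collar's underside, 62 mm above the tip, rests on the stand.
- probe_grip (a point): Point in the middle of the probe's flat grip, 97 mm above its tip.
- stirrer: Stirrer in the stand's other hole, to be left there: same stem and collar, but a round grip 24 mm across and 52 mm tall. Origin: tip of its stem.
- bottle: White bottle, 60 mm across, 150 mm tall, bystander. Origin: centre of its underside.
- jar: Amber jar, 60 mm across, 90 mm tall, bystander. Origin: centre of its underside.
- dishes: Stack of three culture dishes, 90 mm across, 45 mm tall, bystander. Origin: centre of its underside.
There are look-alikes about, which are no part of the job. What is shaped like the probe but brown is not meant.

How it is judged:
On the way, in this order (a step that is already met when the one before it is completed fails the run):
1. all three caps have been tipped into the tub and the tray stands open (x of cap0 in the frame of tub between -0.1 and 0.1 m and y of cap0 in the frame of tub between -0.075 and 0.075 m and z of cap0 in the frame of tub between -0.01 and 0.055 m and x of cap1 in the frame of tub between -0.1 and 0.1 m and y of cap1 in the frame of tub between -0.075 and 0.075 m and z of cap1 in the frame of tub between -0.01 and 0.055 m and x of cap2 in the frame of tub between -0.1 and 0.1 m and y of cap2 in the frame of tub between -0.075 and 0.075 m and z of cap2 in the frame of tub between -0.01 and 0.055 m and angle between tub's own z axis and vertical below 0.15 rad and value of joint tray above 1.3 rad), for 0.2 s.
2. the probe is fully home in the narrow well (horizontal distance between probe and probe_block_hole0 below 0.005 m and z of probe in the frame of probe_block_hole0 below -0.057 m and angle between probe's own z axis and vertical below 0.08 rad), for 0.2 s.
At the end, for the whole second after the job is handed in: All three caps lie at rest in the upright tub (their centres inside its walls and below its rim); the tray stands open at more than 1.3 rad; the probe is released, at rest and upright within 0.08 rad in the narrow well, its axis within 5 mm of the well's and its collar within 5 mm of the block (all of step 1 and all of step 2 and linear speed of each of probe, cap0, cap1, cap2 below 0.02 m/s); the robot touches nothing.
It fails at once if the stirrer is moved by more than 30 mm or tipped over (distance of stirrer from where it was at the start of the episode above 0.03 m or angle between stirrer's own z axis and vertical above 0.5 rad).
It fails at once if the bottle is moved by more than 30 mm or tipped over (distance of bottle from where it was at the start of the episode above 0.03 m or angle between bottle's own z axis and vertical above 0.5 rad).
It fails at once if the jar is moved by more than 30 mm or tipped over (distance of jar from where it was at the start of the episode above 0.03 m or angle between jar's own z axis and vertical above 0.5 rad).
It fails at once if the dishes is moved by more than 30 mm or tipped over (distance of dishes from where it was at the start of the episode above 0.03 m or angle between dishes's own z axis and vertical above 0.5 rad).
It also fails if it takes over 69 s, if anything falls off the work surface, if the arm or the gripper's body presses on something with over 40 N, if the wrist force passes 120 N, or if a joint passes its speed limit or range.

## Working session

There is one attempt and no reset: what is moved stays moved. The work goes in short steps, Python scripts to look and compute and a shell command to move; the robot and the scene stay as the last step left them, time stands still between calls to the robot, and variables do not carry over. Pictures are saved under pics/ and viewed, at most 10 in all, crops included, and the job is handed in when it is done.

```bash
mkdir -p pics
cat > h.py <<'E'
import numpy as np, cv2, pickle
from scipy.spatial.transform import Rotation as Rn
from station import robot
def grab(n,tag):
    f=robot.grab_frame(n); pickle.dump(f,open(f'pics/{tag}.pkl','wb'))
    cv2.imwrite(f'pics/{tag}.png',f['frame'][:,:,::-1]); return f
def load(tag): return pickle.load(open(f'pics/{tag}.pkl','rb'))
def at_z(f,uv,z):
    R,t,K=map(np.array,(f['R'],f['t'],f['K'])); c=-R.T@t
    d=R.T@np.linalg.solve(K,[uv[0],uv[1],1.]); return c+d*(z-c[2])/d[2]
def proj(f,X):
    x=np.array(f['K'])@(np.array(f['R'])@np.array(X,float)+f['t']); return x[:2]/x[2]
def rel(p,rv=None):
    "shift (cm) and turn (deg) in the current tool axes to reach p, rv"
    o=robot.get_obs(); R0=Rn.from_rotvec(o['ee_rot'])
    s=R0.inv().apply(np.array(p)-o['ee_pos'])*100
    r=np.degrees((R0.inv()*Rn.from_rotvec(rv)).as_rotvec()) if rv is not None else np.zeros(3)
    return np.round(np.r_[s,r],2)
E
python3 - <<'E'
from h import *
a=grab('scene','s0')['frame'];b=grab('side','d0')['frame'];grab('wrist','w0')
for t in('s0','d0'):
    f=load(t);print(t,-np.array(f['R']).T@f['t'])
cv2.imwrite('pics/a.png',cv2.resize(a,(800,600),interpolation=cv2.INTER_CUBIC)[:,:,::-1])
cv2.imwrite('pics/b.png',cv2.resize(b,(800,600),interpolation=cv2.INTER_CUBIC)[:,:,::-1])
o=robot.get_obs();print(o['time'],o['ee_pos'],Rn.from_rotvec(o['ee_rot']).as_matrix().round(3))
E
```

```text
s0 [1.33421962 0.56469404 0.81275663]
d0 [ 0.17253293 -1.06041216  1.35623895]
0.15 [ 0.23411995 -0.49746786  0.24630271] [[ 0.905  0.426 -0.   ]
 [ 0.426 -0.905  0.001]
 [ 0.    -0.001 -1.   ]]
```

View pics/a.png

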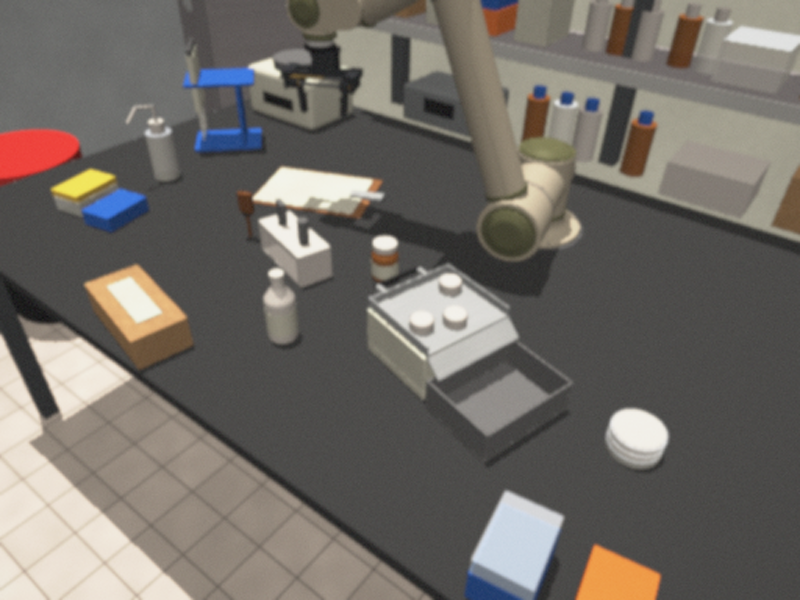

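View pics/b.png

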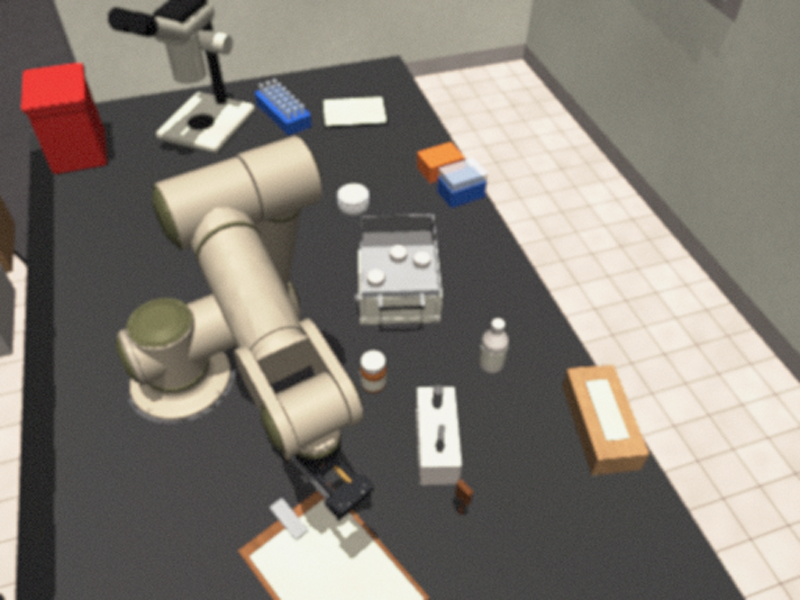

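The scene picture (800x600) shows the heater at (440,320), the tub at (500,395) and the stand at (295,245). The side picture shows the tray handle at (402,320) and the stand at (438,430). There are three candidates for the probe, at side (437,396), (440,437) and a brown one at (463,495). The brown one is out, and the crop should separate the other two.

Run:
```python
from h import *
s=load('s0')['frame'];d=load('d0')['frame']
def c(im,x,y,w,h): return cv2.resize(im[y:y+h,x:x+w],(400,300),interpolation=cv2.INTER_CUBIC)
# s heater, d heater ; s stand, d stand
o=np.vstack([np.hstack([c(s,220,160,160,120),c(d,200,120,120,90)]),np.hstack([c(s,145,110,100,75),c(d,230,240,100,75)])])
cv2.imwrite('pics/c.png',o[:,:,::-1])
```

```text
(no output)
```

View pics/c.png

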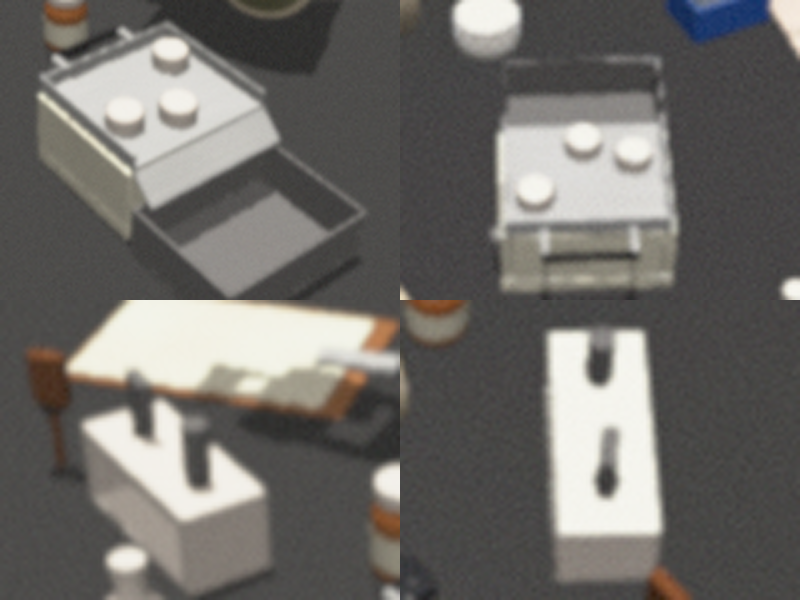

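Run:
```python
from h import *
s=load('s0');d=load('d0')
D1=lambda x,y:(200+(x-400)/3.3333,120+y/3.3333)
D2=lambda x,y:(230+(x-400)/4,240+(y-300)/4)
S1=lambda x,y:(220+x/2.5,160+y/2.5)
S2=lambda x,y:(145+x/4,110+(y-300)/4)
p=lambda n,f,uv,z:print(n,at_z(f,uv,z).round(4))
for q in [(545,257),(635,257)]: p('handle',d,D1(*q),.106)
for q in [(500,125),(668,122)]: p('hinge d',d,D1(*q),.1)
for q in [(270,138),(138,207)]: p('hinge s ',s,S1(*q),.1)
for q in [(505,62),(660,58)]: p('tub far d',d,D1(*q),.065)
for q in [(365,213),(233,297),(133,213),(278,145)]: p('tub s',s,S1(*q),.065)
for q in [(40,78),(165,24)]: p('rim front s',s,S1(*q),.122)
for q in [(547,330),(643,330),(662,533),(556,533)]: p('stand d',d,D2(*q),.078)
for q in [(183,517),(268,490),(84,424)]: p('stand s',s,S2(*q),.078)
p('probe d',d,D2(606,487),.081);p('stir d',d,D2(599,375),.081)
p('probe top d',d,D2(612,435),.136)
p('probe s',s,S2(146,433),.081);p('stir s',s,S2(200,482),.081)
```

```text
handle [ 0.4831 -0.0219  0.106 ]
handle [ 0.578  -0.0523  0.106 ]
hinge d [0.4954 0.2008 0.1   ]
hinge d [0.6906 0.1444 0.1   ]
hinge s  [0.5395 0.2255 0.1   ]
hinge s  [0.7176 0.1743 0.1   ]
tub far d [0.5429 0.3463 0.065 ]
tub far d [0.7369 0.2934 0.065 ]
tub s [0.5447 0.3473 0.065 ]
tub s [0.7305 0.2972 0.065 ]
tub s [0.6979 0.1562 0.065 ]
tub s [0.5055 0.222  0.065 ]
rim front s [ 0.6362 -0.0208  0.122 ]
rim front s [0.4551 0.0285 0.122 ]
stand d [ 0.4981 -0.2416  0.078 ]
stand d [ 0.5767 -0.267   0.078 ]
stand d [ 0.521 -0.451  0.078]
stand d [ 0.4416 -0.4251  0.078 ]
stand s [ 0.5722 -0.2686  0.078 ]
stand s [ 0.4971 -0.2422  0.078 ]
stand s [ 0.5197 -0.4449  0.078 ]
probe d [ 0.4925 -0.4008  0.081 ]
stir d [ 0.524  -0.2999  0.081 ]
probe top d [ 0.4992 -0.3878  0.136 ]
probe s [ 0.499  -0.3866  0.081 ]
stir s [ 0.5276 -0.2922  0.081 ]
```

The flat, thin grip at side-crop (608,465) is the probe. The round one at (600,355) is the stirrer, and the brown one is the decoy. I'll move above the handle first.

Run:
```python
from h import *
a=np.radians(-15.5); x=np.array([np.cos(a),np.sin(a),0]); z=np.array([0,0,-1.]);y=np.cross(z,x)
rv=Rn.from_matrix(np.c_[x,y,z]).as_rotvec()
print(rel([.534,-.034,.24],rv))
s=load('s0');d=load('d0')
print('bottle',at_z(d,(498*.64,325*.64),.15),'jar',at_z(d,(373*.64,358*.64),.09),'dishes',at_z(d,(353*.64,193*.64),.045))
```

```text
[ 4.687e+01 -2.917e+01  6.700e-01 -6.000e-02  1.000e-02  4.070e+01]
bottle [ 0.70764974 -0.18681885  0.15      ] jar [ 0.42696454 -0.14560047  0.09      ] dishes [0.55311813 0.47381228 0.045     ]
```

```bash
python3 -m pendant '[[3,-1.9,0,0,0,3],[7,-4.3,0,0,0,7],[10.5,-6.5,0,0,0,11],[14,-8.7,0,0,0,15],[17.5,-10.9,0,0,0,19],[21,-13,0,0,0,23],[24.5,-15.2,0,0,0,27],[28,-17.4,0.2,0,0,31],[31.5,-19.6,0.4,0,0,35],[34,-21.2,0.6,0,0,40.7]]' 3
python3 - <<'E'
from h import *
print(rel([.534,-.034,.24]))
E
```

```text
time: 0.98
ee_pos: [0.4525, -0.1584, 0.2407]
ee_rot: [-3.112, 0.427, -0.0]
wrist_force: [0.0, -0.2, 0.3]
grip_width: 0.0295
finger_force: 0.0
[  4.5  -14.17   0.07   0.     0.     0.  ]
```

```bash
python3 -m pendant '[[1.2,-3.7,0,0,0,0],[2.3,-7.4,0,0,0,0],[3.4,-10.8,0,0,0,0],[4.2,-13.2,0,0,0,0],[4.5,-14.2,0,0,0,0],[4.5,-14.2,0,0,0,0]]' 3
python3 - <<'E'
from h import *
f=grab('wrist','w1')
cv2.imwrite('pics/w1b.png',cv2.resize(f['frame'],(800,600),interpolation=cv2.INTER_CUBIC)[:,:,::-1])
print(proj(f,[.534,-.034,.106])/.64, robot.get_obs()['ee_pos'])
E
```

```text
time: 1.48
ee_pos: [0.5333, -0.0348, 0.2403]
ee_rot: [-3.113, 0.419, 0.001]
wrist_force: [-0.1, -0.4, -0.6]
grip_width: 0.0299
finger_force: 0.0
[399.78223769 285.05241551] [ 0.53271655 -0.03611805  0.24037289]
```

View pics/w1b.png

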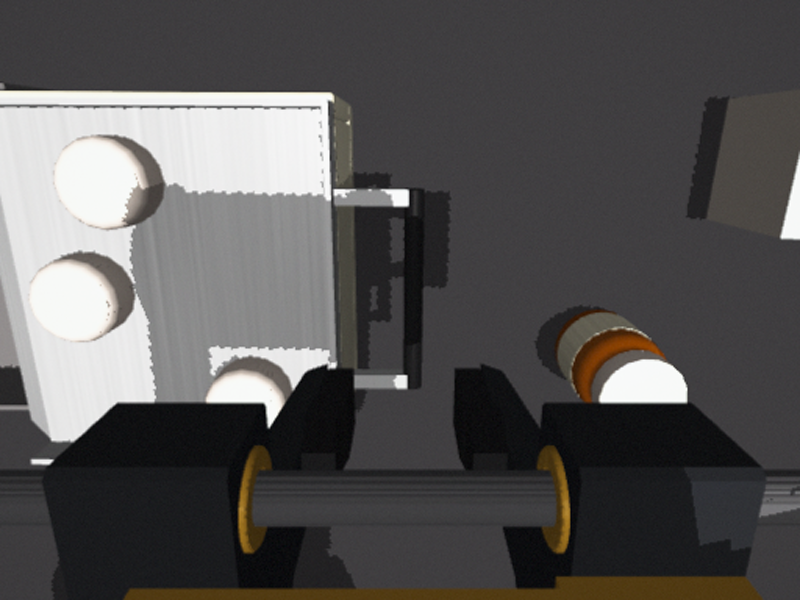

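The picture shows the bar running from (415,190) to (414,388), about 14 px to the right of my estimate, and it is parallel to the tool x axis.

Run:
```python
from h import *
f=load('w1')
A=at_z(f,(415*.64,190*.64),.108);B=at_z(f,(414*.64,388*.64),.108);M=(A+B)/2
print(A,B,M,np.degrees(np.arctan2(*(A-B)[1::-1])))
print('tray edge corner',at_z(f,(332*.64,95*.64),.122))
print(rel(np.r_[M[:2],.095]))
```

```text
[ 0.57983991 -0.05452927  0.108     ] [ 0.47515448 -0.02599796  0.108     ] [ 0.5274972  -0.04026361  0.108     ] -15.245303135469488
tray edge corner [ 0.63162699 -0.02937009  0.122     ]
[-0.38  0.53 14.54  0.    0.    0.  ]
```

```bash
python3 -m pendant '[[-0.2,0.3,2,0,0,0],[-0.4,0.5,5,0,0,0],[-0.4,0.5,8,0,0,0],[-0.4,0.5,11,0,0,0],[-0.4,0.5,13,0,0,0],[-0.4,0.5,14.2,0,0,0],[-0.4,0.5,14.5,0,0,0],[-0.4,0.5,14.5,0,0,0]]' 3 && python3 -m pendant '[[0,0,0,0,0,0],[0,0,0,0,0,0],[0,0,0,0,0,0],[0,0,0,0,0,0],[0,0,0,0,0,0]]' 0 25
```

```text
time: 2.2
ee_pos: [0.527, -0.0412, 0.0954]
ee_rot: [-3.113, 0.426, 0.002]
wrist_force: [0.2, -0.2, -0.1]
grip_width: 0.03
finger_force: 0.0
time: 2.62
ee_pos: [0.5284, -0.0386, 0.0967]
ee_rot: [-3.11, 0.423, -0.004]
wrist_force: [3.5, 9.6, 0.7]
grip_width: 0.0085
finger_force: 25.0
```

Run:
```python
import numpy as np
r=np.hypot(.21,.006);p0=np.arctan2(6,210)
for t in [2,5,9,13,17,21,25,29,33,37,41,45,49,53,57,61,65,69,73,77,81,85,89,92,95,97,98]:
    a=np.radians(t)+p0; print(t,np.round([-(21-r*100*np.cos(a))-.2,-(r*100*np.sin(a)-.6)],2),end='; ')
```

```text
2 [-0.23 -0.73]; 5 [-0.33 -1.83]; 9 [-0.55 -3.28]; 13 [-0.87 -4.71]; 17 [-1.29 -6.11]; 21 [-1.81 -7.49]; 25 [-2.42 -8.82]; 29 [ -3.12 -10.11]; 33 [ -3.91 -11.34]; 37 [ -4.79 -12.52]; 41 [ -5.74 -13.63]; 45 [ -6.78 -14.67]; 49 [ -7.88 -15.64]; 53 [ -9.04 -16.53]; 57 [-10.27 -17.34]; 61 [-11.54 -18.06]; 65 [-12.87 -18.69]; 69 [-14.23 -19.22]; 73 [-15.63 -19.66]; 77 [-17.06 -20.  ]; 81 [-18.51 -20.24]; 85 [-19.97 -20.37]; 89 [-21.43 -20.41]; 92 [-22.53 -20.37]; 95 [-23.63 -20.27]; 97 [-24.35 -20.17]; 98 [-24.72 -20.11];
```

```bash
python3 -m pendant '[[0,-0.2,-0.7,0,0,0],[0,-0.3,-1.8,0,0,0],[0,-0.55,-3.3,0,0,0],[0,-0.9,-4.7,0,0,0],[0,-1.3,-6.1,0,0,0],[0,-1.8,-7.5,0,0,0],[0,-2.4,-8.8,0,0,0],[0,-3.1,-10.1,0,0,0],[0,-3.9,-11.3,0,0,0],[0,-3.9,-11.3,0,0,0]]'
python3 - <<'E'
from h import *
o=robot.get_obs();print(o['torque'],o['ee_pos'])
E
```

```text
time: 3.45
ee_pos: [0.5387, -0.0016, 0.2111]
ee_rot: [3.113, -0.422, 0.006]
wrist_force: [-0.1, -1.5, 0.2]
grip_width: 0.0083
finger_force: 24.9
[-0.28719318 -0.01925747 -0.01333413] [ 0.53868776 -0.00158233  0.21111466]
```

```bash
python3 -m pendant '[[0,-0.9,-1.2,0,0,0],[0,-1.85,-2.3,0,0,0],[0,-2.9,-3.4,0,0,0],[0,-4,-4.3,0,0,0],[0,-5.1,-5.2,0,0,0],[0,-6.4,-6,0,0,0],[0,-7.6,-6.8,0,0,0],[0,-9,-7.4,0,0,0],[0,-10.3,-7.9,0,0,0],[0,-11.7,-8.4,0,0,0]]' && python3 -m pendant '[[0,-1.4,-0.3,0,0,0],[0,-2.9,-0.6,0,0,0],[0,-4.3,-0.7,0,0,0],[0,-5.8,-0.7,0,0,0],[0,-6.9,-0.7,0,0,0],[0,-8,-0.6,0,0,0],[0,-8.7,-0.5,0,0,0],[0,-8.7,-0.5,0,0,0],[0,-8.7,-0.5,0,0,0]]'
python3 - <<'E'
from h import *
a=grab('scene','s2')['frame'];b=grab('side','d2')['frame']
o=np.hstack([cv2.resize(a[120:320,200:400],(400,400)),cv2.resize(b[80:230,180:330],(400,400))])
cv2.imwrite('pics/e.png',o[:,:,::-1])
E
```

```text
time: 4.28
ee_pos: [0.5696, 0.1101, 0.2911]
ee_rot: [3.112, -0.425, -0.003]
wrist_force: [7.4, -0.5, -15.5]
grip_width: 0.0083
finger_force: 26.0
time: 5.03
ee_pos: [0.5929, 0.1942, 0.296]
ee_rot: [3.112, -0.423, -0.003]
wrist_force: [5.0, -1.7, -11.4]
grip_width: 0.0084
finger_force: 25.6
```

View pics/e.png

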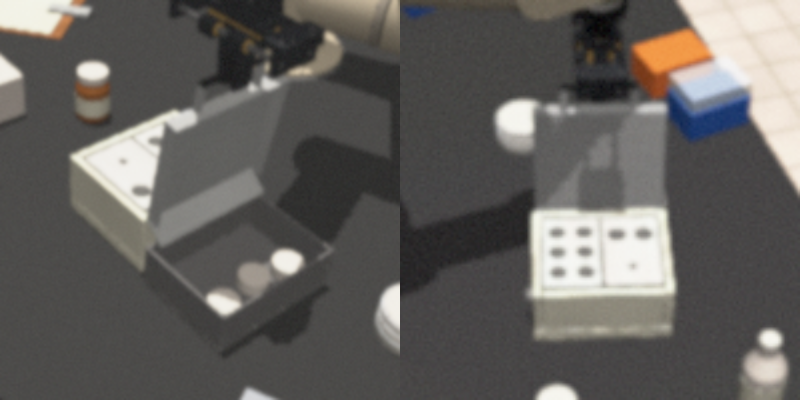

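All three caps are in the tub, the tray is open, and the narrow well is in the +x block at crop (632,266). I'll release the bar and go above the probe.

```bash
python3 -m pendant '[[0,0,0,0,0,0],[0,0,0,0,0,0],[0,0,0,0,0,0],[0,0,0,0,0,0],[0,0,-2,0,0,0],[0,0,-5,0,0,0],[0,0.5,-7,0,0,0],[0,3,-8,0,0,-4],[0.5,7,-8,0,0,-10]]' 3.6 && python3 -m pendant '[[0.6,4,0,0,0,-6],[1.2,8,0,0,0,-12],[1.8,12,0,0,0,-18],[2.3,16,1,0,0,-24],[2.8,20,2,0,0,-30],[3.3,24,3,0,0,-36],[3.8,28,4,0,0,-42],[4.3,32,5,0,0,-48],[4.8,36,6,0,0,-54],[5.2,39.5,7,0,0,-60]]'
python3 - <<'E'
from h import *
o=robot.get_obs()
a=np.radians(65); x=np.array([np.cos(a),np.sin(a),0]); z=np.array([0,0,-1.]);y=np.cross(z,x)
print(o['ee_pos'],o['qpos'],rel([.496,-.393,.26],Rn.from_matrix(np.c_[x,y,z]).as_rotvec()))
E
```

```text
time: 5.88
ee_pos: [0.5786, 0.1271, 0.3806]
ee_rot: [-3.137, 0.139, -0.009]
wrist_force: [1.4, -1.4, -0.4]
grip_width: 0.0361
finger_force: 0.0
time: 6.72
ee_pos: [0.5922, -0.2752, 0.3077]
ee_rot: [2.789, 1.444, 0.001]
wrist_force: [0.9, -0.0, 0.9]
grip_width: 0.0359
finger_force: 0.0
[ 0.59221186 -0.27524748  0.307747  ] [-6.16014583e-01  5.45550878e-01  8.47672193e-01  7.83469950e-05
  1.74747218e+00 -7.90049460e-04] [-15.17  -1.07   4.77   0.05   0.   -10.25]
```

```bash
python3 -m pendant '[[-3,-0.2,1,0,0,-3],[-6.5,-0.5,2,0,0,-6],[-10,-0.8,3,0,0,-9],[-13,-1,4,0,0,-10.2],[-15,-1.1,4.8,0,0,-10.2],[-15.2,-1.1,4.8,0,0,-10.2],[-15.2,-1.1,4.8,0,0,-10.2]]'
python3 - <<'E'
from h import *
f=grab('wrist','w3');grab('side','d3')
cv2.imwrite('pics/w3b.png',cv2.resize(f['frame'],(800,600),interpolation=cv2.INTER_CUBIC)[:,:,::-1])
E
```

```text
time: 7.3
ee_pos: [0.4949, -0.3908, 0.26]
ee_rot: [-2.656, -1.678, -0.0]
wrist_force: [0.4, -0.3, -0.5]
grip_width: 0.0358
finger_force: 0.0
```

View pics/w3b.png

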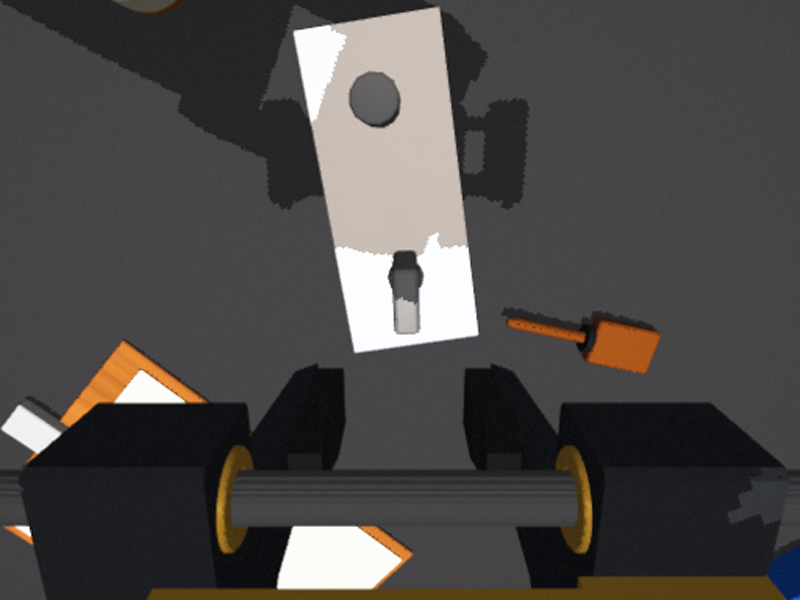

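The probe is the flat grey grip: its top face spans columns 394–418 down to row 333, its collar is near (405,276), and its thin side lies along the jaw line. The stirrer is at (375,98), and the brown decoy lies at (620,345).

Run:
```python
from h import *
f=load('w3'); g=lambda u,v,z: at_z(f,(u*.64,v*.64),z)
e=g(406.5,333,.136); c=g(405,276,.081);st=g(375,103,.136)
print('grip end',e,'collar',c, 'stirrer',st)
o=robot.get_obs();R=Rn.from_rotvec(o['ee_rot']).as_matrix()
for n,p in [('end',e),('collar',c),('gripend top->mid',e+.018*R[:,0]),('stirrer',st)]:print(n,rel(np.r_[p[:2],.102]))
C=-np.array(f['R']).T@f['t'];print('cam',C)
# projected top face for collar-based axis
for k in(-.018,.018):
  for j in(-.007,.007):
    P=e+.018*R[:,0]+k*R[:,0]+j*R[:,1];P[2]=.136;print((proj(f,P)/.64).round())
```

```text
grip end [ 0.48642432 -0.41285271  0.136     ] collar [ 0.49303405 -0.39734312  0.081     ] stirrer [ 0.52156699 -0.30436122  0.136     ]
end [-2.52  0.1  15.86  0.    0.    0.  ]
collar [-0.84  0.03 15.86  0.    0.    0.  ]
gripend top->mid [-0.72  0.1  15.86  0.    0.    0.  ]
stirrer [ 8.79 -1.36 15.86  0.    0.    0.  ]
cam [ 0.52660098 -0.32475319  0.39813651]
[393. 333.]
[420. 333.]
[393. 266.]
[420. 266.]
```

```bash
python3 -m pendant '[[-0.4,0.1,2,0,0,0],[-0.7,0.1,5,0,0,0],[-0.7,0.1,8,0,0,0],[-0.7,0.1,11,0,0,0],[-0.7,0.1,13.5,0,0,0],[-0.7,0.1,15.2,0,0,0],[-0.7,0.1,15.8,0,0,0],[-0.7,0.1,15.8,0,0,0]]' 3.6 && python3 -m pendant '[[0,0,0,0,0,0],[0,0,0,0,0,0],[0,0,0,0,0,0],[0,0,0,0,0,0],[0,0,0,0,0,0]]' 0 30
```

```text
time: 8.07
ee_pos: [0.494, -0.3958, 0.1011]
ee_rot: [-2.651, -1.682, 0.0]
wrist_force: [1.0, 1.1, 0.3]
grip_width: 0.0358
finger_force: 0.0
time: 8.48
ee_pos: [0.4937, -0.3972, 0.103]
ee_rot: [2.652, 1.68, 0.001]
wrist_force: [0.1, 1.0, 5.4]
grip_width: 0.014
finger_force: 30.0
```

```bash
python3 -m pendant '[[0,0,-1.5,0,0,0],[0,0,-4,0,0,0],[0,0,-7,0,0,0],[0,0,-10,0,0,0],[0,0,-12.5,0,0,0],[0,0,-14.2,0,0,0],[0,0,-14.5,0,0,0]]'
python3 - <<'E'
from h import *
print(rel([.590,.032,.228]))
E
```

```text
time: 9.07
ee_pos: [0.4938, -0.3975, 0.2504]
ee_rot: [2.649, 1.678, 0.001]
wrist_force: [0.6, 0.0, -1.0]
grip_width: 0.0137
finger_force: 30.0
[42.95 -9.67  2.08  0.    0.    0.  ]
```

```bash
python3 -m pendant '[[1.5,-0.3,0,0,0,0],[4.5,-1,0,0,0,0],[8,-1.8,0,0,0,0],[11.7,-2.6,0,0,0,0],[15.4,-3.5,0,0,0,0],[19.1,-4.3,0,0,0,0],[22.8,-5.1,0,0,0,0],[26.5,-6,0,0,0,0],[30.2,-6.8,0,0,0,0],[33.5,-7.5,0,0,0,0]]' && python3 -m pendant '[[3,-0.7,0.4,0,0,0],[5.7,-1.3,1,0,0,0],[8,-1.8,1.6,0,0,0],[9.2,-2.1,2,0,0,0],[9.5,-2.2,2.1,0,0,0],[9.5,-2.2,2.1,0,0,0],[9.5,-2.2,2.1,0,0,0]]'
python3 - <<'E'
from h import *
f=grab('wrist','w4');grab('side','d4');grab('scene','s4')
cv2.imwrite('pics/w4b.png',cv2.resize(f['frame'],(800,600),interpolation=cv2.INTER_CUBIC)[:,:,::-1])
E
```

```text
time: 9.9
ee_pos: [0.5679, -0.0586, 0.245]
ee_rot: [-2.651, -1.681, 0.003]
wrist_force: [0.4, -0.7, -0.7]
grip_width: 0.0138
finger_force: 30.0
time: 10.48
ee_pos: [0.5891, 0.0325, 0.2255]
ee_rot: [-2.654, -1.68, 0.001]
wrist_force: [0.5, -0.8, -0.1]
grip_width: 0.0137
finger_force: 30.0
```

View pics/w4b.png

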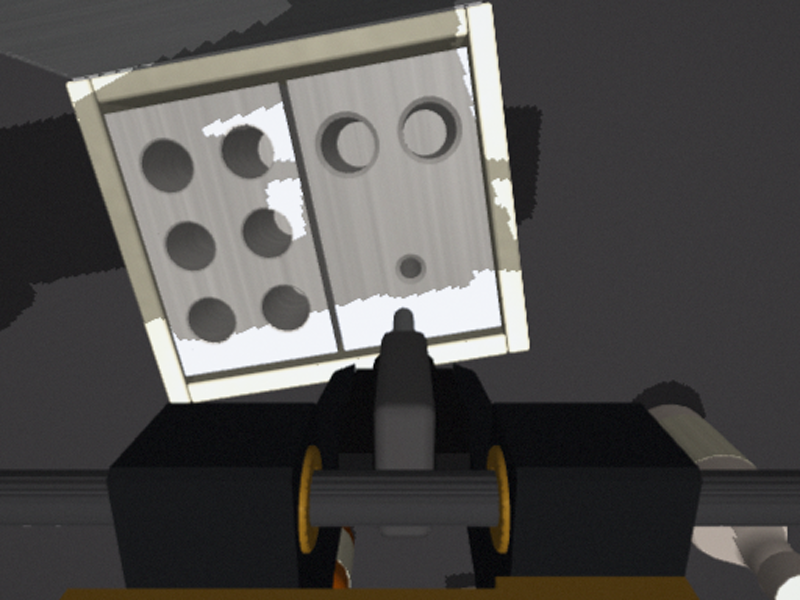

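The narrow well is at (410,267), and the stem tip is at about (403,315).

Run:
```python
from h import *
f=load('w4'); g=lambda u,v,z: at_z(f,(u*.64,v*.64),z)
o=robot.get_obs();print(o['ee_pos'])
w=g(410.5,267,.098); t=g(403.5,314,.139)
print('well',w,'tip',t,'proj TCP-axis at tip',proj(f,np.r_[o['ee_pos'][:2],.139])/.64)
print('via tip',rel(np.array(o['ee_pos'])+np.r_[(w-t)[:2],0]),'via axis',rel(np.r_[w[:2],o['ee_pos'][2]]))
# intensities to refine both
im=cv2.cvtColor(f['frame'],cv2.COLOR_RGB2GRAY)
c=cv2.resize(im[155:235,225:295],(700,800),interpolation=cv2.INTER_CUBIC)[:,:]
cv2.imwrite('pics/w4c.png',cv2.resize(c,(525,600)))
```

```text
[0.58936238 0.03209906 0.22598159]
well [0.59719079 0.04072012 0.098     ] tip [0.58897998 0.03162653 0.139     ] proj TCP-axis at tip [403.82441942 312.7340795 ]
via tip [1.17 0.35 0.   0.   0.   0.  ] via axis [1.11 0.34 0.   0.   0.   0.  ]
```

View pics/w4c.png

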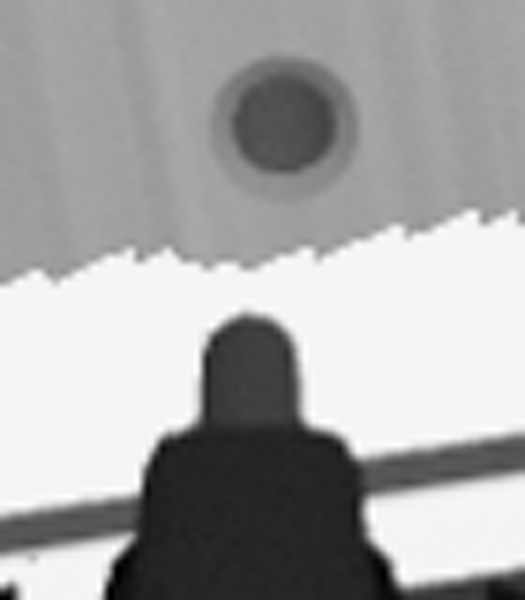

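```bash
python3 -m pendant '[[0.4,0.1,0,0,0,0],[0.9,0.3,0,0,0,0],[1.1,0.35,0.5,0,0,0],[1.1,0.35,1.5,0,0,0],[1.1,0.35,2.5,0,0,0],[1.1,0.35,3.3,0,0,0],[1.1,0.35,3.9,0,0,0],[1.1,0.35,4.4,0,0,0],[1.1,0.35,4.8,0,0,0],[1.1,0.35,4.8,0,0,0]]'
python3 - <<'E'
from h import *
o=robot.get_obs();print(o['ee_pos'],o['wrist_force'],o['torque'],rel([.5965,.0400,.123]))
E
```

```text
time: 11.47
ee_pos: [0.597, 0.0417, 0.1769]
ee_rot: [-2.653, -1.68, 0.002]
wrist_force: [0.4, 0.5, -0.7]
grip_width: 0.0136
finger_force: 30.0
[0.59698831 0.04173081 0.17687033] [ 0.3781667   0.45394037 -0.68348783] [-0.03463563 -0.0579958  -0.0155324 ] [-0.18  0.04  5.39  0.    0.    0.  ]
```

The tip is about 8 mm into the well with no side force, so I'll continue down.

```bash
python3 -m pendant '[[0,0,0.5,0,0,0],[0,0,1.2,0,0,0],[0,0,2,0,0,0],[0,0,2.8,0,0,0],[0,0,3.5,0,0,0],[0,0,4.1,0,0,0],[0,0,4.6,0,0,0],[0,0,4.9,0,0,0],[0,0,5.1,0,0,0],[0,0,5.1,0,0,0]]'
python3 - <<'E'
from h import *
o=robot.get_obs();print(o['ee_pos'],o['wrist_force'],o['torque'])
E
```

```text
time: 12.3
ee_pos: [0.5972, 0.0418, 0.1264]
ee_rot: [-2.654, -1.681, 0.0]
wrist_force: [0.1, 0.0, -0.4]
grip_width: 0.0138
finger_force: 30.0
[0.59719378 0.04176391 0.1264153 ] [ 0.11619119  0.03626219 -0.38847987] [-0.08835993 -0.0335461   0.01976485]
```

Push gently until the collar seats.

```bash
python3 -m pendant '[[0,0,0.1,0,0,0],[0,0,0.2,0,0,0],[0,0,0.3,0,0,0],[0,0,0.4,0,0,0],[0,0,0.5,0,0,0],[0,0,0.5,0,0,0]]'
```

```text
time: 12.8
ee_pos: [0.5974, 0.0418, 0.123]
ee_rot: [2.653, 1.681, 0.001]
wrist_force: [-3.9, 0.6, 8.6]
grip_width: 0.0135
finger_force: 30.0
```

The collar is seated, with 8.6 N of contact force at the expected height. I'll release and back off.

```bash
python3 -m pendant '[[0,0,-0.2,0,0,0],[0,0,-0.2,0,0,0],[0,0,-0.2,0,0,0],[0,0,-0.2,0,0,0],[0,0,-2,0,0,0],[0,0,-5,0,0,0],[0,0,-8.5,0,0,0],[-2,0,-12,0,0,0],[-4,0,-13,0,0,0],[-4,0,-13,0,0,0]]' 3.6
python3 - <<'E'
from h import *
w=grab('wrist','w5')['frame'];a=grab('scene','s5')['frame'];b=grab('side','d5')['frame']
o=np.hstack([cv2.resize(a[120:320,200:400],(400,400)),cv2.resize(b[80:230,180:330],(400,400))])
w=cv2.resize(w,(266,200));o=np.vstack([o,np.hstack([w,np.zeros((200,534,3),np.uint8)])])
cv2.imwrite('pics/f.png',o[:,:,::-1])
E
```

```text
time: 13.63
ee_pos: [0.5803, 0.0034, 0.2551]
ee_rot: [2.652, 1.676, 0.006]
wrist_force: [0.5, 0.4, 0.5]
grip_width: 0.0356
finger_force: 0.0
```

View pics/f.png

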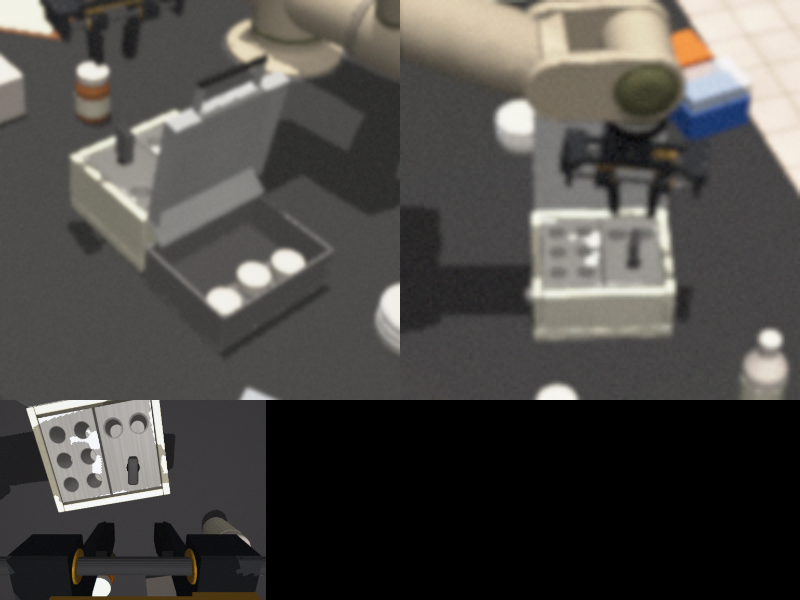

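The probe stands upright in the well, at side-crop (632,245). The three caps are in the tub, the tray is open, and the gripper is clear of everything.

```bash
python3 -c "
from station import robot
print(robot.close_job())"
```

```text
the job is handed in; nothing more can be done
None
```

The job is handed in, but the verdict was not shown: the last pictures show all three caps in the tub, the tray standing open, the probe upright in the narrow well and released, and contact force on seating matched a flush collar.

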